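# Start and run on the wing nut of a tape stand

## Task

Fit the orange wing nut to the tape stand so that it holds the cover disc and the tape roll: set it upright over the spindle with its bar an eighth to a quarter of a turn clockwise past the two open slots, so that it rests on top of the brass thread, then without lifting it turn it backward (counterclockwise from above) until its lugs drop into the slots. Then turn it forward (clockwise) as far as it goes, let go, and do not disturb the spool, the circuit board or the battery.

Things in the scene. Friction and masses are not known exactly. Their poses are not given: they have to be found in the camera images.
- wing_nut: loose upright wing nut, 80 g: grey fluted cup, 48 mm across, 43 mm high, open below (bore 35 mm), with an orange grip bar across its closed top (60 mm long, 12 mm thick, from 43 to 68 mm above the lower rim). Origin: centre of the lower rim; x along the bar, z up. It starts standing on the bench, at any yaw; a half turn makes no difference
- lug (a point): one of two steel lugs inside the nut's bore, hidden under the two ends of the bar (on the nut's x axis, both sides): round pins of 6 mm diameter that reach inward to 12 mm from the axis; this point is 15 mm from the axis and 10 mm above the lower rim. The bar shows where the lugs are
- bar (a point): centre of the orange bar, 55 mm above the nut's lower rim, on its axis; grip across the 12 mm thickness. With the fingers only loosely round the bar (some 16 mm apart) the nut still turns with them and is free to drop and to run down by itself
- stand: fixed tape stand: grey base 120 mm across, 8 mm high; tape roll 103 mm across (top at 33 mm); in the middle an upright steel spindle, 20 mm thick, tip at 75.5 mm, with a brass thread of 32 mm diameter. Origin: centre of the base's underside, on the spindle axis; z up, x to a white tick. BAR ANGLE below = nut x axis counterclockwise from stand x axis; it repeats every 180 deg
- thread_top (a point): on the spindle axis at the height of the flat tops of the two brass ridges, 66.5 mm above the stand's origin. At bar angles from about -25 to 92 deg the lugs rest on the flat tops; the nut's lower rim is then 59.5 mm above the stand's origin. An eighth to a quarter turn clockwise past the slots means a bar angle of 61 to 16 deg. The nut has 1.5 to 2 mm of play round the spindle
- slot (a point): floor of one of the two open slots in the thread (the other is opposite), 14 mm from the axis, at bar angle 106 deg, 53.5 mm above the stand's origin. A nut turned backward (counterclockwise) on the flat tops falls 13 mm here, at a bar angle between 94 and 112 deg; its lower rim is then 46.5 mm above the stand's origin. The slot's far wall stops it at about 113 deg
- tooth (a point): top of one of two brass stop teeth (the other is opposite), 5 mm higher than the flat tops, 14 mm from the axis, at -53 to -41 deg (127 to 139 deg) from the stand's x axis. It keeps a nut on the flat tops from being turned forward into the next slot. Do not set the nut down with its lugs on the teeth
- tick (a point): white home tick on the base's rim, on the stand's x axis, 55 mm out (another is opposite). From the slot, forward (clockwise) turning runs the lugs down under the ridges, 8 mm in all, to the groove's end at bar angle 0: home, bar in line with the ticks, lower rim 38.5 mm above the stand's origin. It turns easily, 2 mm up-and-down play, no spring or click
- cover: loose dark steel cover disc, 94 mm across, 4 mm thick, 37 mm hole, 60 g; it already lies flat on the tape roll round the spindle (underside 33 mm above the stand's origin). Origin: centre of its underside
- spool: white desoldering braid spool, 61 mm across, 24 mm high, lying flat; a bystander. Origin: centre of its underside
- board: small green circuit board, 45x70x15 mm, lying flat; a bystander. Origin: centre of its underside
- battery: orange and black AA cell standing on end, 14 mm across, 50 mm high; a bystander that tips easily. Origin: centre of its underside
Not all that is in view belongs to the job. There is more than one size of the wing_nut; the one meant has the size given above.

How it is judged (in metres and radians):
On the way, in this order (a step that is already met when the one before it is completed fails the run):
1. the nut is on the spindle and rests on the flat tops of the thread, its bar at least 34 deg clockwise of the middle of the slots (z of wing_nut in the frame of stand between 0.0575 and 0.0615 m and horizontal distance between wing_nut and stand below 0.004 m and angle between wing_nut's own z axis and vertical below 0.1 rad and contact force between wing_nut and stand above 0.05 N and angle between the x axis of wing_nut and the x axis of stand, either way round below 1.25 rad), for 0.2 s.
2. the nut, still down on the flat tops, has been turned backward to just before the slots (z of wing_nut in the frame of stand between 0.057 and 0.0615 m and horizontal distance between wing_nut and stand below 0.004 m and angle between the x axis of wing_nut and the x axis of stand, either way round above 1.3 rad).
3. the lugs have dropped into the slots (z of wing_nut in the frame of stand below 0.049 m and horizontal distance between wing_nut and stand below 0.004 m and angle between the x axis of wing_nut and the x axis of stand, either way round above 1.05 rad), for 0.1 s.
At the end, for the whole second after the job is handed in: the nut is fully home on the spindle: lower rim 36.5 to 41 mm above the stand's origin, within 4 mm of the axis, tilted less than 0.1 rad, bar within 0.25 rad of the white ticks, at rest; the cover lies flat on the roll (within 3 mm of its height, 6 mm of the axis and 0.08 rad) (z of wing_nut in the frame of stand between 0.0365 and 0.041 m and horizontal distance between wing_nut and stand below 0.004 m and angle between wing_nut's own z axis and vertical below 0.1 rad and angle between the x axis of wing_nut and the x axis of stand, either way round below 0.25 rad and angle between cover's own z axis and vertical below 0.08 rad and z of cover in the frame of stand below 0.036 m and horizontal distance between cover and stand below 0.006 m and linear speed of wing_nut below 0.01 m/s); the robot touches nothing.
It fails at once if the spool, the circuit board or the battery is pushed more than 30 mm from its place (distance of any of spool, board, battery from where it was at the start of the episode above 0.03 m).
It fails at once if the battery is knocked over (angle between battery's own z axis and vertical above 0.5 rad).
It also fails if it takes over 50 s, if anything falls off the work surface, if the arm or the gripper's body presses on something with over 40 N, if the wrist force passes 120 N, or if a joint passes its speed limit or range.

## Robot

A 7-joint arm with a two-finger parallel gripper is mounted at the origin on a cart in front of the work surface, level with it; the furniture and walls round the work are solid. World frame = base frame: x ahead of the robot, y to its left, z up, the work surface at z = 0. Lengths are in mm, angles in rad, forces in N, time in s.
With the tool pointing down it reaches from about 400 to 875 mm from the base axis. Payload 4.4 kg.
Tool frame: the origin (TCP) lies midway between the tips of the shut fingers; the grasp point (between the pads) lies behind it (bot.tcp_to_grasp is the z of the grasp point in the tool frame, in mm); z points along the fingers, y is the line along which they close (so a half turn about z gives the same grasp; the last joint's range is limited). The gripper opens to 85 mm and grips with 20 to 120 N. Pads are 22 mm wide; open, the fingers measure 114 mm over their backs; the gripper's body (76 mm by 85 mm) begins 54 mm behind the grasp point. The pads swing forward as they close: fully open they stand 13 mm farther back than shut.
Start: joints at [-1.292, 0.628, 0.038, 1.517, -0.027, 0.996, -0.02], TCP at [219.681, 611.767, 197.613] pointing down, gripper open.
Joint ranges: [-3.06, 3.06], [-0.37, 2.12], [-1.25, 1.32], [0.18, 2.47], [-1.1, 4.24], [0.23, 1.98], [-2.94, 2.94]. Speed limits (rad/s): [2.57, 2.57, 3.14, 3.14, 3.14, 3.14, 3.14].

## Interface

Orientations are given as a unit quaternion [x, y, z, w].
In Python, from rig import bot gives the robot as it stands.
- The arm moves only by the tool drive_tool, never from a script. Its argument "plan" is a list of rows, each a list of 2 entries, a list of its own where there are three numbers: the shift along the tool's x, y, z in cm, then the turn about the tool's z in rad. In form: [[[tx, ty, tz], twist], ...]. A call has 1 to 12 rows; each row shifts and turns the commanded pose from where the row before left it, along the tool's axes as they then stand; what a row does not reach is not made up. A row lasts 1/10 s, in which the tool goes at most 50 mm and 8.59 degrees, less where a joint would pass 70% of its speed; a pose out of reach is approached as far as the arm can. A call with a gripper value outside its range is refused whole. "claw" is the opening in per cent of the stroke, from 0 (shut) to 100 (fully open), set as the call begins (left out, the last holds). The fingers move at their own pace and stop on an object; the grip force is fixed at half the most. Time passes only in rows, so rows that do not move let the fingers close. It gives the time, the measured TCP pose, the force, the opening and the grip force at its end, in the units of the state.
- bot.get_obs(): the state, without advancing time (a new reading comes with each control period).
- bot.get_image(name): name is "scene" or "top" or "wrist"; returns the picture (480x640x3 uint8, red, green, blue); there is no depth.
- bot.get_calibration(name): a dict with "camera_matrix" (3x3 intrinsics, pixels), "extrinsics" (4x4, takes a point from camera to world coordinates). Camera axes: x right, y down, z forward; pixel columns grow to the right and rows downward; lengths in mm; the calibration is good to about 2 mm. A picture is of the moment at which its call begins: read the wrist's pose just before it. get_calibration takes no time and is no camera call; for the wrist camera it gives the pose at the moment of the call.
- bot.finish_job(): hands the job in; it is judged then, once.
Trained networks look in the newest picture that a camera, given by its name, has taken for a name from the list of things; names that differ only in an ending like _2 or _b are one class to them, and where a whole thing is asked for, a point or a joint stands for the part that bears it (a point fixed in the world has none). Each returns a list of dicts, best first, with "confidence" (0 to 1); they miss things now and then, are a little off and sometimes report something else, mostly with a low value. They report only what shows in the picture. A call takes as long as a camera call. They do not tell look-alikes from the thing itself.
- bot.look_for(target, camera): "xy" ([column, row] in pixels, amid what is visible of it).
- bot.regions_of(target, camera): "mask" (480x640 bool, what is visible of it) and "xy" ([column, row] in pixels, amid what is visible of it).
- bot.place_of(target, camera): "xy" ([column, row] in pixels: a listed point, or the origin of a listed thing).
The state is a dict: "time": time; "q": joint angles; "qd": joint speeds; "joint_efforts": joint torques, N m; "eef_pos": TCP position; "orientation": TCP orientation; "wrist_force": force on the tool from outside, world axes, zero at the start; "torque": the same for the moment, N m; "finger_gap": finger opening in mm; "grasp_force": force on a finger pad.
Only numpy, scipy, OpenCV 4.12 (cv2) and the standard library are available. Lean on these libraries where they do the work, as an engineer would, in place of code of your own. Each camera call takes 0.05 s, during which the arm holds its last target. There are 200 camera calls.

## Working session

There is one attempt and no reset: what is moved stays moved. The work goes in short steps, Python scripts to look and compute and a tool call to move; the robot and the scene stay as the last step left them, time stands still between calls to the robot, and variables do not carry over. Pictures are saved under pics/ and viewed, at most 10 in all, crops included, and the job is handed in when it is done.

Besides the shell and the picture viewer there is one more tool, called after "Request:" as name(argument=value, ...), one argument or row to a line, values as JSON. drive_tool: Moves the arm, as the interface text tells. Its arguments: {"type":"object","properties":{"plan":{"type":"array"},"claw":{"type":"number"}},"required":["plan"]}

```bash
mkdir -p pics; cat > h.py <<'E'
import numpy as np,cv2
from rig import bot
def ray(cam,xy,z):
    c=bot.get_calibration(cam);K=np.array(c["camera_matrix"]);T=np.array(c["extrinsics"])
    d=T[:3,:3]@np.linalg.solve(K,[xy[0],xy[1],1]);o=T[:3,3]
    return (o+d*(z-o[2])/d[2]).round(1)
def save(cam,n):
    im=bot.get_image(cam);cv2.imwrite(f"pics/{n}.png",im[:,:,::-1]);return im
E
python3 - <<'E'
from h import *
print(bot.get_obs())
for cam in("scene","top"):
    save(cam,cam+"0"); print(cam,np.array(bot.get_calibration(cam)["extrinsics"]).round(2).tolist())
    for t,z in(("wing_nut",0),("bar",55),("stand",0),("thread_top",66.5),("slot",53.5),("tick",8),("cover",33),("spool",0),("board",0),("battery",0)):
        print(t,[(np.round(r["xy"]).tolist(),round(r["confidence"],2),ray(cam,r["xy"],z)[:2].tolist()) for r in bot.place_of(t,cam)])
E
```

```text
{'time': 0.0, 'q': array([-1.29182247,  0.62936604,  0.03844619,  1.51839414, -0.02700901,
        0.99626535, -0.02001729]), 'qd': array([-4.91255589e-04,  1.20200287e-03, -4.63649624e-04, -3.39227724e-04,
       -2.40536105e-03,  7.82769094e-05,  1.51487719e-03]), 'joint_efforts': array([ 6.57915116e-04, -5.63394964e+01,  1.22610200e+00, -1.93451571e+01,
        1.08456973e-02,  1.00756178e-02, -1.11275989e-05]), 'eef_pos': array([219.42847867, 611.10398506, 196.6679481 ]), 'orientation': array([ 1.71547218e-01,  9.85175434e-01, -9.44983452e-04, -1.53546574e-04]), 'wrist_force': array([-0.39755519,  0.03525334,  0.16665127]), 'torque': array([ 0.0442357 , -0.01430041,  0.02312971]), 'grasp_force': 0.0, 'finger_gap': 85.21270726971612}
scene [[0.73, -0.4, 0.55, 76.61], [-0.68, -0.43, 0.6, -507.8], [-0.0, -0.81, -0.59, 598.58], [0.0, 0.0, 0.0, 1.0]]
wing_nut [([221.0, 270.0], 0.96, [473.6, 173.7]), ([233.0, 322.0], 0.89, [413.7, 55.3])]
bar [([221.0, 242.0], 0.92, [480.6, 174.3]), ([229.0, 286.0], 0.58, [424.5, 70.7])]
stand [([372.0, 338.0], 0.6, [542.5, -111.0]), ([421.0, 313.0], 0
[... 528 characters left out ...]
.0, 280.0], 0.65, [473.3, 179.4]), ([286.0, 315.0], 0.59, [409.9, 47.7])]
bar [([213.0, 276.0], 0.91, [473.1, 173.9]), ([281.0, 316.0], 0.84, [405.1, 51.7]), ([216.0, 271.0], 0.37, [482.4, 170.1])]
stand [([375.0, 246.0], 0.56, [541.0, -117.3]), ([313.0, 251.0], 0.31, [530.0, -1.0])]
thread_top [([378.0, 242.0], 0.76, [534.5, -115.3]), ([384.0, 237.0], 0.16, [544.0, -127.0])]
slot []
tick [([388.0, 224.0], 0.73, [581.5, -141.1])]
cover [([376.0, 243.0], 0.76, [538.9, -115.5])]
spool [([309.0, 252.0], 0.84, [526.8, 7.3])]
board [([310.0, 183.0], 0.84, [664.3, 8.5])]
battery [([378.0, 197.0], 0.67, [637.1, -123.5]), ([376.0, 248.0], 0.52, [536.0, -119.7]), ([309.0, 254.0], 0.27, [523.9, 7.8])]
```

```bash
python3 - <<'E'
import cv2
a=cv2.imread("pics/scene0.png")[210:390,180:480];b=cv2.imread("pics/top0.png")[150:350,190:430]
cv2.imwrite("pics/c1.png",cv2.resize(a,(750,450),interpolation=3));cv2.imwrite("pics/c2.png",cv2.resize(b,(720,600),interpolation=3))
E
```

```text
(no output)
```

View pics/c1.png

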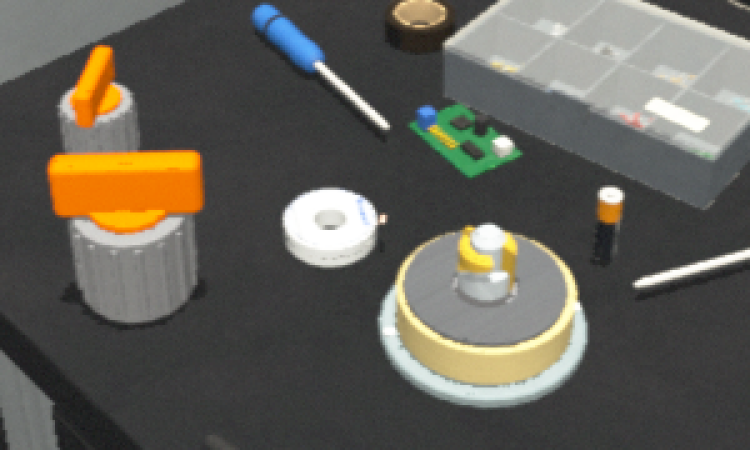

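View pics/c2.png

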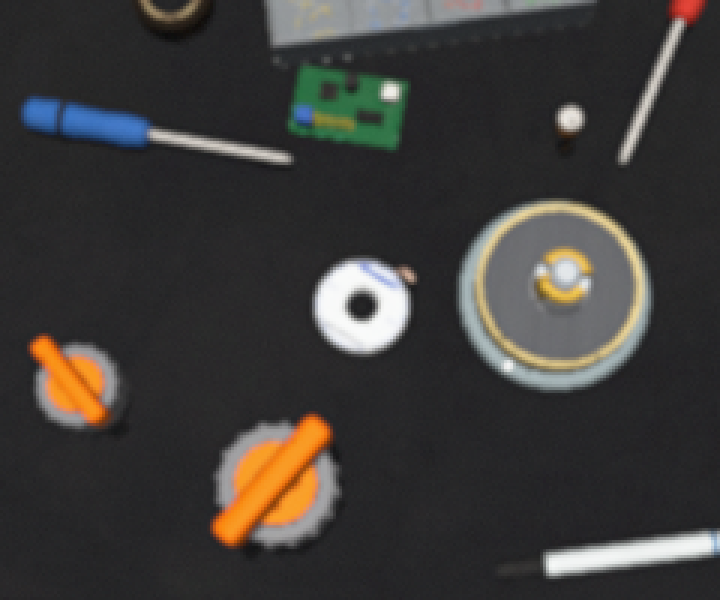

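The top view shows the small nut (bar about 57 mm long) at px (215,278), the larger look-alike at (281,311), the stand at (376,244) with ticks on roughly a -30° line, and the battery at (380,190). The small nut is the one meant, so I'm moving over it.

Request:
drive_tool(
  plan=[
    [[-3.2,-2.7,0],0],
    [[-3.2,-2.7,0],0],
    [[-3.2,-2.7,0],0],
    [[-3.2,-2.7,0],0],
    [[-3.2,-2.7,0],0],
    [[-3.2,-2.7,0],0],
    [[-3.2,-2.7,0],0],
    [[-3.2,-2.7,0],0],
    [[-3.2,-2.7,0],0],
    [[-3.2,-2.7,0],0],
    [[-3.2,-2.7,0],0],
    [[-3.2,-2.7,0],0],
  ],
)

```text
time: 2.3
eef_pos: [472.4, 175.6, 197.9]
orientation: [0.172, 0.985, 0.0, 0.0]
wrist_force: [0.8, 0.4, 0.3]
finger_gap: 85.1
grasp_force: 0.0
```

Request:
drive_tool(
  plan=[
    [[0,0,0],-0.13],
    [[0,0,0],-0.13],
    [[0,0,0],-0.13],
    [[0,0,0],-0.13],
    [[0,0,0],-0.13],
    [[0,0,0],-0.13],
    [[0,0,0],-0.13],
    [[0,0,0],-0.13],
    [[0,0,0],0],
  ],
)

```text
time: 3.2
eef_pos: [471.7, 176.9, 197.7]
orientation: [-0.341, 0.94, 0.0, 0.0]
wrist_force: [-0.4, 1.0, -0.6]
finger_gap: 85.2
grasp_force: 0.0
```

```bash
cat >> h.py <<'E'
from scipy.spatial.transform import Rotation as R
def pose():
    o=bot.get_obs();M=R.from_quat(o["orientation"]).as_matrix();p=np.array(o["eef_pos"])
    print("t",round(o["time"],2),"tcp",p.round(1),"yaw",round(np.degrees(np.arctan2(M[1,0],M[0,0])),1),"zaxis",M[:,2].round(3),"gap",round(o["finger_gap"],1),"grip",round(o["grasp_force"],1),"F",np.round(o["wrist_force"],1),"T",np.round(o["torque"],2),"q",np.round(o["q"],2))
    return p,M
def togo(x,y,z):
    p,M=pose();print("shift cm",(M.T@(np.array([x,y,z])-p)/10).round(2))
E
python3 - <<'E'
from h import *
pose();print(bot.tcp_to_grasp)
print(np.array(bot.get_calibration("wrist")["extrinsics"]).round(2).tolist())
save("wrist","w1")
for t,z in(("bar",55),("wing_nut",0)):
    print(t,[(np.round(r["xy"]).tolist(),round(r["confidence"],2),ray("wrist",r["xy"],z)[:2].tolist()) for r in bot.place_of(t,"wrist")])
E
```

```text
t 3.2 tcp [471.7 176.9 197.7] yaw -140.2 zaxis [ 0.  0. -1.] gap 85.2 grip 0.0 F [-0.4  1.  -0.6] T [ 0.07 -0.   -0.02] q [-0.26  0.43 -0.22  1.91  0.12  0.81  1.72]
-18.700000000000003
[[-0.64, 0.74, 0.22, 416.5], [0.77, 0.61, 0.18, 130.58], [0.0, 0.28, -0.96, 372.99], [0.0, 0.0, 0.0, 1.0]]
bar [([228.0, 36.0], 0.61, [413.0, 45.8]), ([314.0, 204.0], 0.55, [469.2, 172.3]), ([310.0, 214.0], 0.24, [477.1, 174.9])]
wing_nut [([313.0, 194.0], 0.97, [471.2, 172.8]), ([247.0, 53.0], 0.95, [412.7, 51.4])]
```

View pics/w1.png

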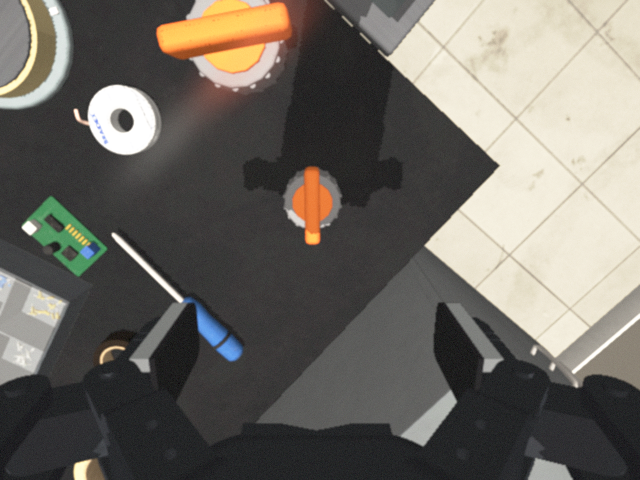

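The wrist view shows the small nut at px (312,203) with its bar vertical, so the tool is aligned with it. Joint 7 would hit its range later at this yaw, so I'm making the half turn now. The opposite camera position also gives a second measurement.

Request:
drive_tool(
  plan=[
    [[0,0,0],0.143],
    [[0,0,0],0.143],
    [[0,0,0],0.143],
    [[0,0,0],0.143],
    [[0,0,0],0.143],
    [[0,0,0],0.143],
    [[0,0,0],0.143],
    [[0,0,0],0.143],
    [[0,0,0],0.143],
    [[0,0,0],0.143],
    [[0,0,0],0.143],
    [[0,0,0],0.143],
  ],
)

```text
time: 4.55
eef_pos: [471.6, 177.2, 197.7]
orientation: [0.492, 0.871, 0.0, 0.0]
wrist_force: [-1.1, -0.0, 0.3]
finger_gap: 85.3
grasp_force: 0.0
```

Request:
drive_tool(
  plan=[
    [[0,0,0],0.143],
    [[0,0,0],0.143],
    [[0,0,0],0.143],
    [[0,0,0],0.143],
    [[0,0,0],0.143],
    [[0,0,0],0.143],
    [[0,0,0],0.143],
    [[0,0,0],0.143],
    [[0,0,0],0.143],
    [[0,0,0],0.143],
    [[0,0,0],0],
  ],
)

```text
time: 5.65
eef_pos: [471.5, 177.3, 197.6]
orientation: [0.941, 0.338, 0.0, 0.0]
wrist_force: [0.0, 0.5, -0.1]
finger_gap: 85.5
grasp_force: 0.0
```

```bash
python3 - <<'E'
from h import *
pose()
save("wrist","w2")
for t,z in(("bar",55),("wing_nut",0)):
    print(t,[(np.round(r["xy"]).tolist(),round(r["confidence"],2),ray("wrist",r["xy"],z)[:2].tolist()) for r in bot.place_of(t,"wrist")])
# bar axis by colour, nut nearest to (472,173)
for n,cal in (("w2","wrist"),):
    h=cv2.cvtColor(cv2.imread(f"pics/{n}.png"),cv2.COLOR_BGR2HSV)
    m=cv2.inRange(h,(3,150,90),(22,255,255))
    k,l,s,c=cv2.connectedComponentsWithStats(m)
    for i in range(1,k):
        if s[i,4]>300: print(s[i],c[i].round(1),ray("wrist",c[i],60)[:2], cv2.fitLine(np.argwhere(l==i)[:,::-1].astype(np.float32),2,0,.01,.01).ravel().round(3))
togo(471.5,173.5,36.3)
E
```

```text
t 5.65 tcp [471.5 177.3 197.6] yaw 39.5 zaxis [ 0.    -0.001 -1.   ] gap 85.5 grip 0.0 F [ 0.   0.5 -0.1] T [ 0.01  0.02 -0.03] q [-0.87  0.49  0.66  1.93 -0.4   0.85 -0.88]
bar [([317.0, 216.0], 0.62, [468.7, 173.3]), ([386.0, 363.0], 0.58, [402.3, 36.4])]
wing_nut [([323.0, 203.0], 0.81, [471.5, 168.7]), ([378.0, 320.0], 0.71, [413.2, 45.4])]
[ 301  176   39   78 1760] [320.2 214.2] [472.  173.1] [2.50000e-02 1.00000e+00 3.20239e+02 2.14188e+02]
[ 337  328  106   59 4386] [387.5 359.4] [408.1  40.9] [ 9.93000e-01 -1.20000e-01  3.87480e+02  3.59404e+02]
t 5.8 tcp [471.5 177.3 197.7] yaw 39.7 zaxis [ 0.  0. -1.] gap 85.5 grip 0.0 F [ 0.2 -0.4  0.8] T [0.04 0.04 0.03] q [-0.86  0.49  0.66  1.93 -0.4   0.85 -0.87]
shift cm [-0.25  0.29 16.14]
```

View pics/w2.png

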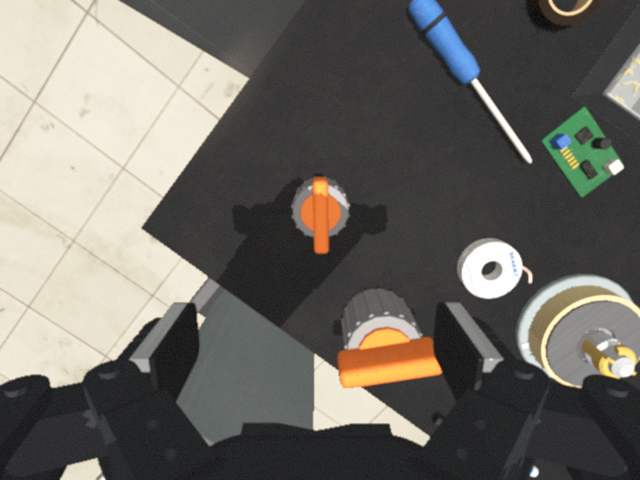

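The half-turned wrist view shows the bar at px (320,214), still aligned. By colour that is (472,173), which agrees with the earlier estimates. The fingertips must stay above the cup's top at 43 mm, so I'll grip with the TCP at z≈46.

Request:
drive_tool(
  plan=[
    [[-0.22,0.34,1.0],0],
    [[0,0,3],0],
    [[0,0,4],0],
    [[0,0,4],0],
    [[0,0,2],0],
    [[0,0,1.1],0],
    [[0,0,0],0],
    [[0,0,0],0],
  ],
  claw=45,
)

```text
time: 6.6
eef_pos: [472.7, 172.8, 47.1]
orientation: [0.941, 0.338, 0.001, 0.0]
wrist_force: [0.5, 0.1, -0.1]
finger_gap: 38.4
grasp_force: 0.0
```

Request:
drive_tool(
  plan=[
    [[0,0,0],0],
    [[0,0,0],0],
    [[0,0,0],0],
    [[0,0,0],0],
    [[0,0,0],0],
    [[0,0,0],0],
    [[0,0,0],0],
  ],
  claw=0,
)

```text
time: 7.3
eef_pos: [472.0, 173.0, 46.6]
orientation: [0.941, 0.339, -0.0, -0.0]
wrist_force: [0.3, 0.0, -0.9]
finger_gap: -0.2
grasp_force: 0.0
```

The fingers shut on nothing. I'm looking before doing anything else.

```bash
python3 - <<'E'
from h import *
pose()
w=save("wrist","w3");s=bot.get_image("scene")[180:360,140:320,::-1]
cv2.imwrite("pics/m3.png",np.hstack([cv2.resize(w[:,:,::-1],(400,300)),cv2.resize(np.ascontiguousarray(s),(300,300),interpolation=3)]))
E
```

```text
t 7.3 tcp [472.  173.   46.6] yaw 39.6 zaxis [-0. -0. -1.] gap -0.2 grip 0.0 F [ 0.3  0.  -0.9] T [-0.02  0.02  0.01] q [-0.7   0.71  0.44  2.06 -0.62  0.5  -0.68]
```

View pics/m3.png

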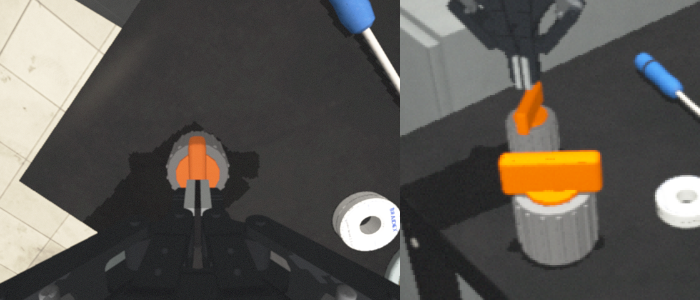

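```bash
cat >> h.py <<'E'
def proj(cam,P):
    c=bot.get_calibration(cam);K=np.array(c["camera_matrix"]);T=np.array(c["extrinsics"])
    p=K@(T[:3,:3].T@(np.array(P,float)-T[:3,3]));return (p[:2]/p[2]).round(1).tolist()
E
python3 - <<'E'
from h import *
a=np.radians(39.6);u=np.array([np.cos(a),np.sin(a),0])
for c in("wrist","scene","top"):
    print(c,"tcp",proj(c,[472,173,46.6]),"bar ends@68",[proj(c,np.array([472,173,68])+s*30*u) for s in(-1,1)],"rim",[proj(c,np.array([472,173,0])+s*24*u) for s in(-1,1)])
for c in("wrist","scene","top"):
    im=bot.get_image(c);h=cv2.cvtColor(im[:,:,::-1].copy(),cv2.COLOR_BGR2HSV)
    m=cv2.inRange(h,(3,150,60),(22,255,255));k,l,s,ce=cv2.connectedComponentsWithStats(m)
    for i in range(1,k):
        if s[i,4]>100: print(c,s[i],ce[i].round(1))
    for t in("bar","wing_nut"):
        for r in bot.regions_of(t,c)[:2]:
            y,x=np.where(r["mask"]); print(c,t,round(r["confidence"],2),x.min(),x.max(),y.min(),y.max())
E
```

```text
wrist tcp [315.6, 276.5] bar ends@68 [[315.6, 358.3], [315.5, 226.9]] rim [[315.7, 284.3], [315.7, 205.8]]
scene tcp [217.2, 248.2] bar ends@68 [[210.5, 248.2], [220.8, 227.3]] rim [[216.3, 279.4], [224.0, 262.1]]
top tcp [214.6, 277.1] bar ends@68 [[222.3, 288.9], [201.7, 262.2]] rim [[227.6, 290.3], [212.3, 270.5]]
wrist [ 282  218   69   83 3454] [315.8 263.1]
wrist bar 0.89 266 366 209 303
wrist bar 0.72 432 463 402 432
wrist wing_nut 0.91 432 463 402 432
wrist wing_nut 0.56 265 366 209 303
scene [456   0  16  18 246] [463.4   7.9]
scene [569  13  24  40 633] [580.3  32.6]
scene [454  21  15  17 209] [460.7  28.4]
scene [565  56  17  19 252] [572.4  64.4]
scene [208 229  21  32 403] [217.9 245.7]
scene [526 245  23  18 161] [534.7 256.4]
scene [ 198  270   64   33 1394] [229.9 285.4]
scene [526 290  15  15 123] [533.3 296.1]
scene [492 293  36  20 391] [510.2 302.2]
scene bar 0.89 204 235 230 271
scene bar 0.84 200 261 270 338
scene wing_nut 0.83 204 235 230 271
scene wing_nut 0.73 200 261 270 338
top [402  79  21  23 203] [410.3  90.2]
top [206 269  21  23 231] [217.8 280.9]
top [260 288  41  45 880] [281.  310.5]
top bar 0.94 262 302 289 332
top wing_nut 0.86 262 302 290 332
top wing_nut 0.56 204 233 268 294
```

```bash
python3 - <<'E'
from h import *
print(bot.get_calibration("scene")["camera_matrix"],bot.get_calibration("wrist")["camera_matrix"])
s=bot.get_image("scene")[190:290,180:270,::-1];t=bot.get_image("top")[250:310,190:244,::-1];w=cv2.imread("pics/w3.png")[200:320,260:370]
cv2.imwrite("pics/m4.png",np.hstack([cv2.resize(np.ascontiguousarray(a),(n,400),interpolation=2) for a,n in((s,360),(w,366))]))
E
```

```text
[[576.50562475   0.         321.13963811]
 [  0.         576.50562475 249.5285949 ]
 [  0.           0.           1.        ]] [[399.76883374   0.         315.9271632 ]
 [  0.         399.76883374 235.76981925]
 [  0.           0.           1.        ]]
```

View pics/m4.png

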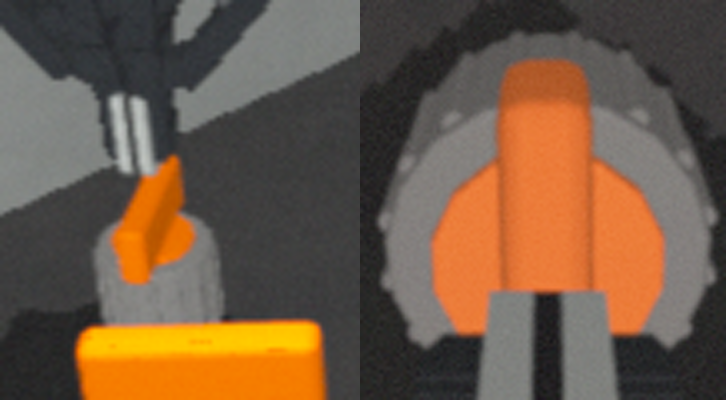

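```bash
python3 - <<'E'
from h import *
for z in(40,50,60,70,80,90): print(z,ray("scene",(214,232.5),z),ray("wrist",(315.5,288),z))
E
```

```text
40 [499.2 223.6  40. ] [465.2 167.5  40. ]
50 [491.6 210.5  50. ] [468.6 170.3  50. ]
60 [484.1 197.4  60. ] [472.  173.1  60. ]
70 [476.5 184.3  70. ] [475.5 175.9  70. ]
80 [468.9 171.2  80. ] [478.9 178.7  80. ]
90 [461.4 158.1  90. ] [482.3 181.5  90. ]
```

The fingers shut just above the bar: triangulated tips are at z≈70–75, although the state gives the TCP at 46.6. The tips therefore sit about 25 mm behind the reported TCP. I'm opening again and going deeper while watching the force.

Request:
drive_tool(
  plan=[
    [[0,0,0],0],
    [[0,0,0],0],
    [[0,0,0],0],
    [[0,0,0],0],
    [[0,0,0],0],
    [[0,0,0.6],0],
    [[0,0,0.6],0],
    [[0,0,0.6],0],
    [[0,0,0],0],
  ],
  claw=45,
)

```text
time: 8.85
eef_pos: [471.2, 172.8, 27.5]
orientation: [0.941, 0.339, -0.001, -0.0]
wrist_force: [0.1, 0.3, -0.9]
finger_gap: 38.7
grasp_force: 0.0
```

Request:
drive_tool(
  plan=[
    [[0,0,0],0],
    [[0,0,0],0],
    [[0,0,0],0],
    [[0,0,0],0],
    [[0,0,0],0],
    [[0,0,0],0],
  ],
  claw=0,
)

```text
time: 9.45
eef_pos: [472.3, 173.0, 28.8]
orientation: [0.941, 0.339, 0.0, 0.0]
wrist_force: [-0.4, 0.1, 2.0]
finger_gap: 9.7
grasp_force: 58.9
```

```bash
python3 - <<'E'
from h import *
pose()
s=bot.get_image("scene")[190:290,180:270,::-1];w=save("wrist","w5")[200:340,250:380,::-1]
cv2.imwrite("pics/m5.png",np.hstack([cv2.resize(np.ascontiguousarray(a),(n,400),interpolation=2) for a,n in((s,360),(w,372))]))
E
```

```text
t 9.45 tcp [472.3 173.   28.8] yaw 39.6 zaxis [ 0.001  0.    -1.   ] gap 9.7 grip 58.9 F [-0.4  0.1  2. ] T [-0.05  0.01 -0.02] q [-0.67  0.74  0.41  2.07 -0.64  0.46 -0.66]
```

View pics/m5.png

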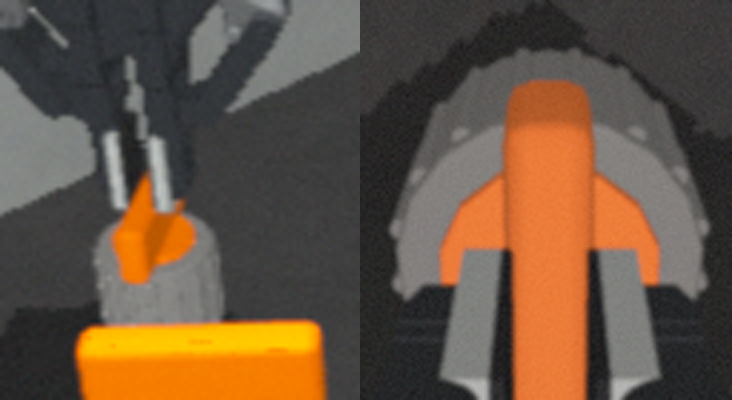

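Gripped: the bar is between the pads and the reading is 9.7, so the gap gauge reads about 2 mm low. I'm lifting and carrying the nut to where the wrist camera looks onto the stand, turning to the placing yaw (about 15° in the world frame).

Request:
drive_tool(
  plan=[
    [[0,0,-2],0],
    [[0,0,-4],0],
    [[0,0,-4],0],
    [[0,0,-3.6],0],
    [[-2.5,2.9,0],0],
    [[-2.5,2.9,0],0],
    [[-2.5,2.9,0],0],
    [[-2.5,2.9,0],0],
    [[-2.5,2.9,0],0],
    [[-2.5,2.9,0],0],
    [[-2.5,2.9,0],0],
    [[-2.5,2.9,0],0],
  ],
)

```text
time: 10.75
eef_pos: [465.1, -134.4, 164.4]
orientation: [0.941, 0.339, -0.0, -0.0]
wrist_force: [0.1, 0.5, -0.4]
finger_gap: 9.6
grasp_force: 58.7
```

Request:
drive_tool(
  plan=[
    [[0,0,0],0.11],
    [[0,0,0],0.11],
    [[0,0,0],0.11],
    [[0,0,0],0.1],
    [[0,0,0],0],
    [[0,0,0],0],
  ],
)

```text
time: 11.35
eef_pos: [465.5, -133.0, 164.4]
orientation: [0.991, 0.131, -0.0, -0.0]
wrist_force: [0.5, 0.3, -0.9]
finger_gap: 9.6
grasp_force: 58.7
```

```bash
python3 - <<'E'
from h import *
pose();save("wrist","w6")
for c in ("wrist",):
  for t,z in(("stand",0),("thread_top",66.5),("slot",53.5),("tick",8),("cover",33),("tooth",71.5),("bar",0),("wing_nut",0)):
    print(t,[(np.round(r["xy"]).tolist(),round(r["confidence"],2),ray(c,r["xy"],z)[:2].tolist()) for r in bot.place_of(t,c)])
E
```

```text
t 11.35 tcp [ 465.5 -133.   164.4] yaw 15.1 zaxis [-0.001  0.    -1.   ] gap 9.6 grip 58.7 F [ 0.5  0.3 -0.9] T [-0.    0.    0.04] q [-0.27  0.54  0.73  2.02 -0.51  0.77 -0.54]
stand [([319.0, 118.0], 0.94, [535.2, -116.9])]
thread_top [([320.0, 117.0], 0.63, [536.2, -117.0])]
slot [([301.0, 104.0], 0.91, [540.9, -102.3])]
tick [([318.0, 257.0], 0.53, [422.6, -147.2])]
cover []
tooth [([339.0, 117.0], 0.71, [539.6, -129.0])]
bar [([315.0, 304.0], 0.9, [374.0, -156.6]), ([40.0, 236.0], 0.78, [374.8, 95.6])]
wing_nut [([100.0, 212.0], 0.96, [410.7, 47.2]), ([315.0, 259.0], 0.74, [417.0, -145.6])]
```

View pics/w6.png

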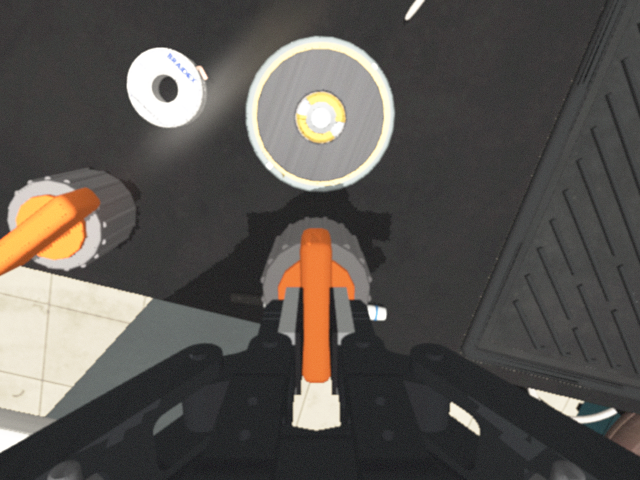

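The view shows the brass thread at px (320,117) with slots at (302,104) and (337,128), and the gripped bar spanning rows 228–382 at column 316. Next I'm refining both the axis and the nut's offset in the grip from this picture.

```bash
python3 - <<'E'
from h import *
p,M=pose()
im=cv2.imread("pics/w6.png");h=cv2.cvtColor(im,cv2.COLOR_BGR2HSV)
# brass
m=cv2.inRange(h,(15,120,120),(32,255,255));m[:70]=0;m[165:]=0;m[:,:280]=0;m[:,360:]=0
pts=np.argwhere(m)[:,::-1].astype(np.float32);pts=pts[np.hypot(*(pts-[320.5,117]).T)<32]
c,r=cv2.minEnclosingCircle(pts);print("brass",c,r,ray("wrist",c,66.5))
# dark disc (cover) edge & tape edge: cover top z=37
v=h[:,:,2]; 
g=cv2.cvtColor(im,cv2.COLOR_BGR2GRAY).astype(float)
def rim(lo,hi,z,sign):
    P=[]
    for a in np.linspace(0,2*np.pi,180,endpoint=False):
        rr=np.arange(lo,hi,.5);x=320.5+rr*np.cos(a);y=115+rr*np.sin(a)
        s=cv2.remap(g.astype(np.float32),x[None].astype(np.float32),y[None].astype(np.float32),1)[0]
        k=np.argmax(sign*np.gradient(cv2.GaussianBlur(s[None],(5,1),1)[0]));P.append(ray("wrist",(x[k],y[k]),z)[:2])
    P=np.array(P)
    for _ in range(5):
        A=np.c_[2*P,np.ones(len(P))];q=np.linalg.lstsq(A,(P**2).sum(1),rcond=None)[0];R_=np.sqrt(q[2]+q[0]**2+q[1]**2)
        e=np.abs(np.hypot(*(P-q[:2]).T)-R_);P=P[e<max(1.0,2*np.median(e))]
    return q[:2].round(1),R_.round(1),len(P)
print("cover edge z37 r47",rim(52,74,37,1)); print("base edge z8 r60",rim(66,86,8,-1))
# nut in the grip
zt=p[2]-28.7+68;u=M[:,0]
print("pred bar ends",[proj("wrist",np.array([p[0],p[1],zt])+s*30*u) for s in(-1,1)],"lower end",proj("wrist",np.array([p[0],p[1],zt-25])+30*u))
o=cv2.inRange(h,(3,150,60),(20,255,255));col=np.where(o[:,312:320].mean(1)>128)[0];print("bar rows",col[col>200].min(),col[col>200].max())
print(h[224:262:2,316].tolist())
row=np.where(o[360])[0];row=row[(row>280)&(row<350)];print("bar cols@360",row.min(),row.max())
# tick opposite
for t in(("tick",8),): print([(np.round(r["xy"],1).tolist(),round(r["confidence"],2),ray("top",r["xy"],8)[:2].tolist()) for r in (bot.get_image("top") is not None and bot.place_of("tick","top"))])
togo(536.5,-117,164.4)
E
```

```text
t 11.8 tcp [ 465.7 -133.2  164.6] yaw 14.9 zaxis [ 0.  0. -1.] gap 9.8 grip 58.7 F [-0.5  0.5 -1.7] T [ 0.02  0.01 -0.02] q [-0.27  0.54  0.73  2.02 -0.51  0.77 -0.55]
brass (320.88775634765625, 117.56122589111328) 24.73050308227539 [ 536.2 -117.9   66.5]
cover edge z37 r47 (array([ 536.1, -117.5]), np.float64(46.0), 180)
base edge z8 r60 (array([ 536.3, -117.5]), np.float64(59.0), 168)
pred bar ends [[315.3, 384.3], [315.3, 240.2]] lower end [315.4, 222.6]
bar rows 229 381
[[20, 8, 100], [15, 5, 96], [8, 143, 161], [11, 201, 184], [11, 204, 189], [10, 192, 198], [11, 200, 193], [11, 194, 188], [10, 198, 187], [10, 197, 197], [11, 196, 222], [11, 192, 234], [11, 196, 237], [11, 192, 238], [11, 190, 239], [11, 187, 241], [11, 194, 239], [11, 188, 241], [11, 192, 241]]
bar cols@360 302 330
[]
t 11.9 tcp [ 465.7 -133.3  164.6] yaw 14.9 zaxis [ 0.  0. -1.] gap 9.3 grip 58.7 F [ 0.9 -0.7 -1.5] T [-0.03  0.    0.01] q [-0.27  0.54  0.73  2.02 -0.51  0.77 -0.55]
shift cm [7.26 0.26 0.02]
```

The brass, cover-edge and base fits agree: the axis is at (536.2,-117.6). The nut sits centred in the grip. The stand's x axis is at about -30°, so the bar angle is about 45°. I'm moving over the spindle and starting down.

Request:
drive_tool(
  plan=[
    [[2.4,0.1,0],0],
    [[2.4,0.1,0],0],
    [[2.4,0.1,0],0],
    [[0,0,2],0],
    [[0,0,2],0],
    [[0,0,1],0],
    [[0,0,0],0],
    [[0,0,0],0],
  ],
)

```text
time: 12.7
eef_pos: [536.2, -117.9, 115.0]
orientation: [0.992, 0.13, 0.0, 0.0]
wrist_force: [0.8, -0.4, -0.4]
finger_gap: 9.5
grasp_force: 58.8
```

```bash
python3 - <<'E'
from h import *
togo(536.2,-117.6,88.2)
s=bot.get_image("scene")[235:385,310:460,::-1]; t=bot.get_image("top")[195:295,325:425,::-1]
cv2.imwrite("pics/m7.png",np.hstack([cv2.resize(np.ascontiguousarray(a),(400,400),interpolation=2) for a in(s,t)]))
E
```

```text
t 12.7 tcp [ 536.2 -117.9  115. ] yaw 14.9 zaxis [ 0. -0. -1.] gap 9.5 grip 58.8 F [ 0.8 -0.4 -0.4] T [ 0.03 -0.02 -0.01] q [-0.25  0.69  0.66  1.9  -0.59  0.76 -0.57]
shift cm [ 0.01 -0.03  2.68]
```

View pics/m7.png

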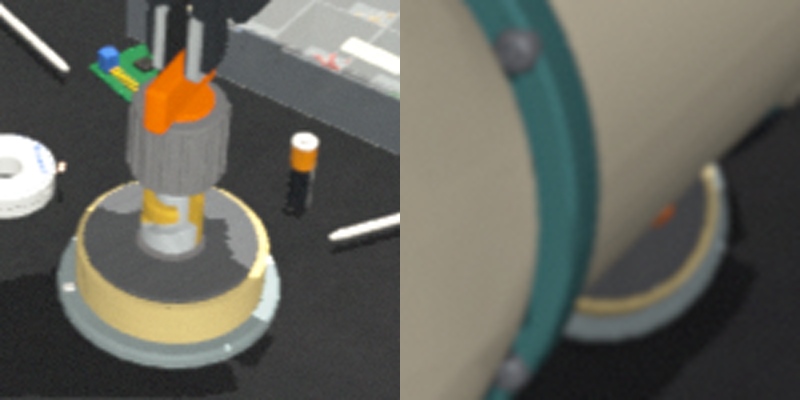

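The scene view shows the nut centred over the spindle once perspective lean is allowed for, clear of the thread, with the battery well away. I'm lowering gently.

Request:
drive_tool(
  plan=[
    [[0,0,0.6],0],
    [[0,0,0.6],0],
    [[0,0,0.5],0],
    [[0,0,0.5],0],
    [[0,0,0],0],
  ],
)

```text
time: 13.3
eef_pos: [536.0, -117.3, 91.8]
orientation: [0.992, 0.13, -0.0, -0.0]
wrist_force: [0.4, 0.4, -1.3]
finger_gap: 9.6
grasp_force: 58.7
```

Request:
drive_tool(
  plan=[
    [[0,0,0.2],0],
    [[0,0,0.1],0],
    [[0,0,0],0],
  ],
)

```text
time: 13.6
eef_pos: [536.1, -117.5, 89.6]
orientation: [0.992, 0.13, 0.0, -0.0]
wrist_force: [0.6, 0.1, -1.5]
finger_gap: 9.3
grasp_force: 58.7
```

Request:
drive_tool(
  plan=[
    [[0,0,0.1],0],
    [[0,0,0],0],
    [[0,0,0],0],
  ],
)

```text
time: 13.9
eef_pos: [536.1, -117.5, 88.6]
orientation: [0.992, 0.13, 0.0, -0.0]
wrist_force: [0.4, -0.4, -0.9]
finger_gap: 9.7
grasp_force: 58.7
```

Request:
drive_tool(
  plan=[
    [[0,0,0],0],
    [[0,0,0],0],
    [[0,0,0],0],
    [[0,0,0],0],
    [[0,0,0],0],
    [[0,0,0],0],
  ],
  claw=16,
)

```text
time: 14.5
eef_pos: [536.0, -117.6, 88.6]
orientation: [0.992, 0.13, -0.0, -0.0]
wrist_force: [-0.5, -0.2, 0.7]
finger_gap: 13.6
grasp_force: 0.0
```

Request:
drive_tool(
  plan=[
    [[0,0,0.2],0],
    [[0,0,0.2],0],
    [[0,0,0],0],
    [[0,0,0],0],
  ],
)

```text
time: 14.9
eef_pos: [535.9, -117.6, 84.4]
orientation: [0.992, 0.13, -0.0, -0.0]
wrist_force: [0.6, -0.7, -0.1]
finger_gap: 13.7
grasp_force: 0.0
```

Resting loosely on the flat tops. Turning backward.

Request:
drive_tool(
  plan=[
    [[0,0,0],-0.1],
    [[0,0,0],-0.1],
    [[0,0,0],-0.1],
    [[0,0,0],-0.1],
    [[0,0,0],-0.1],
    [[0,0,0],-0.1],
    [[0,0,0],-0.1],
    [[0,0,0],-0.1],
    [[0,0,0],-0.1],
    [[0,0,0],0],
  ],
)

```text
time: 15.9
eef_pos: [536.1, -117.7, 84.7]
orientation: [0.836, 0.548, 0.0, -0.0]
wrist_force: [-0.3, 0.0, -0.0]
finger_gap: 13.7
grasp_force: 0.0
```

Request:
drive_tool(
  plan=[
    [[0,0,0],-0.05],
    [[0,0,0],-0.05],
    [[0,0,0],-0.05],
    [[0,0,0],-0.05],
    [[0,0,0],-0.05],
    [[0,0,0],-0.05],
    [[0,0,0],0],
  ],
)

```text
time: 16.6
eef_pos: [536.0, -117.7, 84.6]
orientation: [0.746, 0.666, 0.0, -0.0]
wrist_force: [0.1, -0.1, -0.2]
finger_gap: 13.8
grasp_force: 0.0
```

```bash
python3 - <<'E'
from h import *
p,M=pose()
s=bot.get_image("scene")[235:385,310:460,::-1];w=save("wrist","w8")[180:400,230:400,::-1]
cv2.imwrite("pics/m8.png",np.hstack([cv2.resize(np.ascontiguousarray(a),(n,400),interpolation=2) for a,n in((s,400),(w,310))]))
E
```

```text
t 16.6 tcp [ 536.  -117.7   84.6] yaw 83.6 zaxis [ 0.  0. -1.] gap 13.8 grip 0.0 F [ 0.1 -0.1 -0.2] T [-0.   -0.02  0.  ] q [-0.02  0.66  0.28  1.91 -0.3   0.61  0.34]
```

View pics/m8.png

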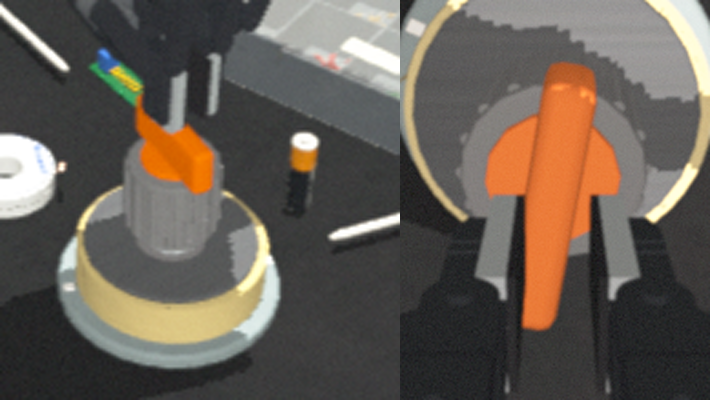

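The bar lags about 8° in the fingers, and the cup hides the brass, so it seems to have dropped. I'm checking the rim row (about 329) against prediction.

```bash
python3 - <<'E'
from h import *
for z in(38.5,46.5,59.5): print(z,proj("scene",[536.2-16,-117.6-17.8,z]))
im=bot.get_image("scene"); print([int(v) for v in im[300:345,374].mean(1)])
E
```

```text
38.5 [375.1, 334.6]
46.5 [375.4, 330.3]
59.5 [375.9, 323.4]
[119, 122, 131, 129, 124, 126, 135, 135, 129, 132, 132, 132, 133, 133, 131, 127, 132, 128, 132, 132, 130, 132, 130, 130, 131, 130, 127, 124, 140, 168, 145, 126, 119, 95, 88, 88, 87, 89, 88, 86, 88, 86, 87, 85, 86]
```

The rim edge is at rows 329–331, which matches z=46.5: the lugs have dropped into the slots. Following down, then turning forward.

Request:
drive_tool(
  plan=[
    [[0,0,0.4],0],
    [[0,0,0.4],0],
    [[0,0,0.3],0],
    [[0,0,0],0],
  ],
)

```text
time: 17.15
eef_pos: [542.2, -119.6, 79.4]
orientation: [0.745, 0.667, 0.004, 0.005]
wrist_force: [-2.5, -0.0, 39.9]
finger_gap: 13.6
grasp_force: 20.0
```

Request:
drive_tool(
  plan=[
    [[0,0,0],0.1],
    [[0,0,0],0.1],
    [[0,0,0],0.1],
    [[0,0,0.05],0.1],
    [[0,0,0.05],0.1],
    [[0,0,0.05],0.1],
    [[0,0,0.05],0.1],
    [[0,0,0.05],0.1],
    [[0,0,0.05],0.1],
    [[0,0,0.05],0.1],
    [[0,0,0.05],0.1],
    [[0,0,0],0],
  ],
)

```text
time: 18.35
eef_pos: [545.8, -123.1, 78.4]
orientation: [0.984, 0.177, 0.01, 0.005]
wrist_force: [-1.9, -1.3, 56.8]
finger_gap: 13.8
grasp_force: 28.1
```

Request:
drive_tool(
  plan=[
    [[0,0,0.05],0.1],
    [[0,0,0.05],0.1],
    [[0,0,0.05],0.1],
    [[0,0,0.05],0.1],
    [[0,0,0.05],0.1],
    [[0,0,0.05],0.1],
    [[0,0,0],0.1],
    [[0,0,0],0.1],
    [[0,0,0],0.1],
    [[0,0,0],0],
  ],
)

```text
time: 19.35
eef_pos: [550.2, -128.9, 78.1]
orientation: [0.963, -0.269, 0.017, 0.004]
wrist_force: [4.9, -5.1, 62.0]
finger_gap: 13.6
grasp_force: 31.3
```

There is an unexpected vertical load and the tool was pushed aside. Backing off upward at once.

Request:
drive_tool(
  plan=[
    [[0,0,-0.4],0],
    [[0,0,-0.4],0],
    [[0,0,-0.4],0],
    [[0,0,0],0],
  ],
)

```text
time: 19.75
eef_pos: [537.8, -119.8, 80.6]
orientation: [0.964, -0.267, 0.003, 0.001]
wrist_force: [-1.0, -2.1, 15.1]
finger_gap: 13.5
grasp_force: 7.4
```

```bash
python3 - <<'E'
from h import *
p,M=pose()
im=bot.get_image("scene");cv2.imwrite("pics/s9.png",im[:,:,::-1]);save("wrist","w9")
for c in("scene","wrist"):
  for t,z in(("bar",93.5),("wing_nut",38.5),("cover",33),("battery",0),("stand",0)):
    print(c,t,[(np.round(r["xy"]).tolist(),round(r["confidence"],2),ray(c,r["xy"],z)[:2].tolist()) for r in bot.place_of(t,c)][:2])
  h=cv2.cvtColor(cv2.imread(f"pics/{'s9' if c=='scene' else 'w9'}.png"),cv2.COLOR_BGR2HSV)
  m=cv2.inRange(h,(3,150,60),(20,255,255));k,l,s,ce=cv2.connectedComponentsWithStats(m)
  for i in range(1,k):
    if s[i,4]>100: print(c,s[i],ce[i].round(1),np.array(cv2.minAreaRect(np.argwhere(l==i)[:,::-1].astype(np.float32))[1]).round(1),np.array(cv2.minAreaRect(np.argwhere(l==i)[:,::-1].astype(np.float32))[2]).round(1))
print([int(v) for v in im[300:345,374].mean(1)])
E
```

```text
t 19.75 tcp [ 537.8 -119.8   80.6] yaw -31.0 zaxis [ 0.004 -0.003 -1.   ] gap 13.5 grip 7.4 F [-1.  -2.1 15.1] T [-0.56  0.12  0.04] q [-0.33  0.81  0.83  1.92 -0.84  0.79 -1.14]
scene bar [([230.0, 285.0], 0.9, [402.0, 30.4]), ([421.0, 313.0], 0.72, [548.8, -185.5])]
scene wing_nut [([374.0, 316.0], 0.9, [546.4, -109.5]), ([232.0, 321.0], 0.75, [391.8, 22.1])]
scene cover [([374.0, 327.0], 0.72, [535.2, -119.8])]
scene battery [([425.0, 312.0], 0.76, [642.4, -128.2])]
scene stand [([370.0, 336.0], 0.69, [542.9, -105.7]), ([312.0, 306.0], 0.29, [524.2, 0.0])]
scene [456   0  16  18 244] [463.4   8. ] [17. 15.] 90.0
scene [569  13  24  40 629] [580.3  32.7] [16.7 40.5] 14.0
scene [454  21  15  17 212] [460.6  28.4] [16. 14.] 90.0
scene [565  56  17  19 253] [572.4  64.5] [15.8 18. ] 7.1
scene [361 269  28  39 589] [373.4 290.4] [43.5 22.5] 47.9
scene [ 199  270   63   34 1700] [230.2 284.6] [32.6 61.8] 88.2
scene [525 291  15  13 114] [533.  295.8] [12.9 11.9] 65.6
scene [492 293  36  20 392] [510.2 302.2] [13.6 35.7] 75.1
wrist bar [([309.0, 304.0], 0.83, [533.1, -113.7])]
wrist wing_nut [([314.0, 257.0], 0.81, [534.6, -117.0])]
wrist cover []
wrist battery [([239.0, 92.0], 0.67, [636.9, -125.6])]
wrist stand []
wrist [ 237  259  148   81 4858] [313.1 294.8] [ 69.6 148.1] 78.7
[118, 124, 134, 132, 124, 128, 137, 136, 138, 136, 136, 135, 132, 135, 132, 135, 134, 135, 131, 133, 134, 131, 131, 132, 132, 130, 134, 134, 141, 159, 145, 127, 122, 93, 90, 91, 90, 88, 87, 88, 88, 87, 88, 86, 85]
```

The nut still sits in the slots (rim row unchanged) with its bar across the fingers, which had come off the top of the bar during the drop and then pressed on it. I'll lift, open, realign to the bar (about 75° world) and grip deeper.

Request:
drive_tool(
  plan=[
    [[0,0,-1],0],
    [[0,0,-2],0],
    [[0,0,-2],0],
    [[0,0,0],-0.14],
    [[0,0,0],-0.14],
    [[0,0,0],-0.14],
    [[0,0,0],-0.14],
    [[0,0,0],-0.14],
    [[0,0,0],-0.14],
    [[0,0,0],-0.14],
    [[0,0,0],-0.14],
  ],
  claw=16,
)

```text
time: 21.45
eef_pos: [535.6, -116.9, 128.2]
orientation: [0.957, 0.289, -0.001, -0.0]
wrist_force: [-0.1, -0.1, -0.5]
finger_gap: 13.6
grasp_force: 0.0
```

Request:
drive_tool(
  plan=[
    [[0,0,0],-0.14],
    [[0,0,0],-0.14],
    [[0,0,0],-0.14],
    [[0,0,0],-0.14],
    [[0,0,0],-0.14],
    [[0,0,0],0],
    [[0,0,0],0],
  ],
  claw=45,
)

```text
time: 22.15
eef_pos: [535.7, -117.4, 128.3]
orientation: [0.803, 0.596, -0.0, -0.0]
wrist_force: [-0.9, -0.3, 0.3]
finger_gap: 38.5
grasp_force: 0.0
```

```bash
python3 - <<'E'
from h import *
p,M=pose()
im=save("wrist","w10");h=cv2.cvtColor(im[:,:,::-1].copy(),cv2.COLOR_BGR2HSV)
# bright bar top vs darker ring: print width profile of orange per row
m=cv2.inRange(h,(3,150,60),(20,255,255))
for y in range(150,420,12):
    x=np.where(m[y])[0]; x=x[(x>200)&(x<430)]
    if len(x): print(y,x.min(),x.max(),len(x))
for a in(70,75,80):
    u=np.array([np.cos(np.radians(a)),np.sin(np.radians(a)),0])
    print(a,[proj("wrist",np.array([536.2,-117.6,114.5])+s*30*u) for s in(-1,1)])
im=bot.get_image("scene");print([int(v) for v in im[320:340,374].mean(1)])
togo(536.2,-117.6,70)
E
```

```text
t 22.15 tcp [ 535.7 -117.4  128.3] yaw 73.2 zaxis [-0.001  0.    -1.   ] gap 38.5 grip 0.0 F [-0.9 -0.3  0.3] T [-0.02 -0.    0.01] q [-0.09  0.6   0.39  1.88 -0.33  0.72  0.2 ]
198 305 321 17
210 300 323 23
222 300 325 26
234 288 338 51
246 284 342 59
258 286 340 55
270 295 331 37
282 300 322 23
294 299 323 25
306 300 321 22
70 [[313.6, 319.6], [320.3, 208.0]]
75 [[318.6, 319.7], [314.9, 207.9]]
80 [[323.5, 319.3], [309.5, 208.3]]
[132, 130, 131, 132, 133, 131, 129, 132, 140, 163, 143, 126, 119, 94, 89, 89, 88, 86, 88, 87]
t 22.25 tcp [ 535.8 -117.4  128.4] yaw 73.2 zaxis [-0.001  0.    -1.   ] gap 38.8 grip 0.0 F [0.  0.1 0.3] T [-0.02 -0.05  0.  ] q [-0.09  0.6   0.39  1.88 -0.33  0.72  0.2 ]
shift cm [-0.    0.05  5.84]
```

The bar is aligned within 2°. The evidence now suggests the real fingertip offset is about 33 mm, so I can go roughly 9 mm deeper than before. Descending with a force check.

Request:
drive_tool(
  plan=[
    [[0,0,1.5],0],
    [[0,0,2],0],
    [[0,0,1.5],0],
    [[0,0,0.6],0],
    [[0,0,0],0],
  ],
)

```text
time: 22.75
eef_pos: [535.4, -117.4, 71.9]
orientation: [0.802, 0.597, -0.001, -0.001]
wrist_force: [0.4, -0.3, 0.7]
finger_gap: 38.2
grasp_force: 0.0
```

Request:
drive_tool(
  plan=[
    [[0,0,0.4],0],
    [[0,0,0.4],0],
    [[0,0,0],0],
  ],
)

```text
time: 23.05
eef_pos: [536.0, -117.5, 64.6]
orientation: [0.802, 0.597, 0.0, -0.0]
wrist_force: [0.1, 0.3, 0.5]
finger_gap: 38.5
grasp_force: 0.0
```

Request:
drive_tool(
  plan=[
    [[0,0,0],0],
    [[0,0,0],0],
    [[0,0,0],0],
    [[0,0,0],0],
    [[0,0,0],0],
  ],
  claw=16,
)

```text
time: 23.55
eef_pos: [536.0, -117.5, 64.7]
orientation: [0.802, 0.598, 0.0, -0.0]
wrist_force: [0.0, 0.0, -1.4]
finger_gap: 13.6
grasp_force: 0.0
```

No contact force, and the fingers are loosely round the bar. Turning forward, checking after the first part.

Request:
drive_tool(
  plan=[
    [[0,0,0],0.1],
    [[0,0,0],0.1],
    [[0,0,0],0.1],
    [[0,0,0],0.1],
    [[0,0,0],0.1],
    [[0,0,0.05],0.1],
    [[0,0,0.05],0.1],
    [[0,0,0.05],0.1],
    [[0,0,0.05],0.1],
    [[0,0,0],0],
  ],
)

```text
time: 24.55
eef_pos: [535.9, -117.4, 62.4]
orientation: [0.982, 0.189, -0.0, 0.0]
wrist_force: [-0.5, 0.4, -0.8]
finger_gap: 13.6
grasp_force: 0.0
```

```bash
cat >> h.py <<'E'
def rimrow():
    im=bot.get_image("scene");print("rim rows 322..342",[int(v) for v in im[322:342,374].mean(1)])
def barw():
    im=bot.get_image("wrist");h=cv2.cvtColor(im[:,:,::-1].copy(),cv2.COLOR_BGR2HSV);m=cv2.inRange(h,(3,150,60),(20,255,255))
    for y in range(160,440,20):
        x=np.where(m[y])[0];x=x[(x>200)&(x<430)]
        if len(x): print(y,x.min(),x.max(),len(x))
E
python3 -c "
from h import *
pose();rimrow();barw()"
```

```text
t 24.55 tcp [ 535.9 -117.4   62.4] yaw 21.8 zaxis [-0. -0. -1.] gap 13.6 grip 0.0 F [-0.5  0.4 -0.8] T [-0.04 -0.    0.03] q [-0.2   0.75  0.57  1.93 -0.66  0.65 -0.4 ]
rim rows 322..342 [128, 135, 135, 136, 135, 133, 134, 135, 127, 121, 119, 96, 87, 89, 88, 89, 88, 85, 86, 89]
240 297 327 31
260 296 329 34
280 280 350 71
300 297 334 38
320 298 334 37
340 301 332 32
360 301 333 33
380 303 333 31
```

The bar is following the fingers and the rim is running down. Continuing to the stop.

Request:
drive_tool(
  plan=[
    [[0,0,0.05],0.1],
    [[0,0,0.05],0.1],
    [[0,0,0.05],0.1],
    [[0,0,0.05],0.1],
    [[0,0,0],0.1],
    [[0,0,0],0.1],
    [[0,0,0],0.1],
    [[0,0,0],0.1],
    [[0,0,0],0.1],
    [[0,0,0],0.05],
    [[0,0,0],0],
  ],
)

```text
time: 25.75
eef_pos: [536.0, -117.5, 60.5]
orientation: [0.96, -0.28, -0.0, 0.0]
wrist_force: [-0.5, -0.1, 0.8]
finger_gap: 13.5
grasp_force: 0.0
```

```bash
python3 -c "
from h import *
pose();rimrow();barw()"
```

```text
t 25.75 tcp [ 536.  -117.5   60.5] yaw -32.5 zaxis [-0.  0. -1.] gap 13.5 grip 0.0 F [-0.5 -0.1  0.8] T [ 0.05  0.04 -0.03] q [-0.33  0.84  0.82  1.93 -0.89  0.78 -1.12]
rim rows 322..342 [135, 138, 139, 138, 135, 136, 136, 135, 138, 136, 134, 102, 89, 89, 89, 89, 87, 88, 86, 88]
240 297 326 30
260 296 328 33
280 280 350 71
300 297 334 38
320 298 334 37
340 302 333 32
360 302 334 33
380 304 335 32
```

Request:
drive_tool(
  plan=[
    [[0,0,0],0.05],
    [[0,0,0],0.05],
    [[0,0,0],0.03],
    [[0,0,0],0],
  ],
)

```text
time: 26.25
eef_pos: [536.1, -117.6, 60.7]
orientation: [0.94, -0.342, 0.0, -0.0]
wrist_force: [-0.6, -0.5, 1.1]
finger_gap: 14.0
grasp_force: 3.0
```

```bash
python3 -c "
from h import *
pose();rimrow();barw()"
```

```text
t 26.25 tcp [ 536.1 -117.6   60.7] yaw -40.0 zaxis [ 0.  0. -1.] gap 14.0 grip 3.0 F [-0.6 -0.5  1.1] T [0.07 0.04 0.08] q [-0.34  0.86  0.85  1.94 -0.92  0.8  -1.23]
rim rows 322..342 [131, 133, 134, 127, 127, 129, 132, 128, 130, 127, 131, 119, 93, 90, 88, 91, 88, 88, 88, 88]
240 295 324 30
260 294 328 35
280 280 351 72
300 297 334 38
320 298 334 37
340 303 334 32
360 304 336 33
380 307 337 31
```

Pad force has built up and the gap was pushed wider, so the nut is at its stop. Letting go and lifting away.

Request:
drive_tool(
  plan=[
    [[0,0,0],0],
    [[0,0,0],0],
    [[0,0,0],0],
    [[0,0,0],0],
    [[0,0,-1],0],
    [[0,0,-3],0],
    [[0,0,-3],0],
    [[0,0,-3],0],
    [[0,0,0],0],
    [[0,0,0],0],
  ],
  claw=45,
)

```text
time: 27.35
eef_pos: [536.4, -117.4, 161.5]
orientation: [0.94, -0.342, 0.001, -0.0]
wrist_force: [-0.5, 0.5, -0.6]
finger_gap: 38.3
grasp_force: 0.0
```

```bash
python3 - <<'E'
from h import *
p,M=pose();rimrow();barw();print([proj("wrist",np.array([536.2,-117.6,z])) for z in (38.5,106.5)])
for a in(-25,-30,-35):
    u=np.array([np.cos(np.radians(a)),np.sin(np.radians(a)),0])
    print(a,[proj("wrist",np.array([536.2,-117.6,106.5])+s*30*u) for s in(-1,1)])
for c in("wrist","scene"):
    bot.get_image(c)
    for t,z in(("tick",8),("battery",0),("spool",0),("board",0),("wing_nut",38.5)):
        print(c,t,[(np.round(r["xy"],1).tolist(),round(r["confidence"],2),ray(c,r["xy"],z)[:2].tolist()) for r in bot.place_of(t,c)][:3])
E
```

```text
t 27.35 tcp [ 536.4 -117.4  161.5] yaw -40.0 zaxis [ 0.002  0.    -1.   ] gap 38.3 grip 0.0 F [-0.5  0.5 -0.6] T [0.04 0.   0.01] q [-0.43  0.74  1.    1.86 -0.75  0.98 -1.36]
rim rows 322..342 [130, 130, 130, 132, 132, 135, 132, 135, 135, 128, 133, 119, 94, 89, 89, 90, 87, 89, 88, 87]
200 302 321 20
220 294 338 45
240 293 339 47
260 310 328 19
280 312 331 20
420 250 266 17
[[315.7, 214.8], [315.6, 241.3]]
-25 [[328.2, 286.0], [302.1, 193.5]]
-30 [[324.0, 286.8], [306.5, 192.6]]
-35 [[319.8, 287.3], [311.0, 192.0]]
wrist tick [([306.1, 139.0], 0.59, [582.8, -147.2]), ([221.8, 293.9], 0.52, [528.9, -2.5])]
wrist battery [([240.5, 102.9], 0.7, [637.5, -125.1])]
wrist spool [([222.2, 293.9], 0.85, [527.4, 0.9])]
wrist board [([105.4, 193.3], 0.66, [658.4, 12.1])]
wrist wing_nut [([317.0, 212.8], 0.78, [537.0, -120.0]), ([267.3, 402.8], 0.7, [433.5, 24.2])]
scene tick [([405.4, 332.2], 0.78, [580.2, -141.8])]
scene battery [([420.7, 315.0], 0.79, [632.9, -128.3])]
scene spool [([312.2, 301.7], 0.63, [532.2, 7.9])]
scene board [([366.2, 266.4], 0.97, [660.5, 12.8])]
scene wing_nut [([373.9, 321.6], 0.83, [538.0, -116.5]), ([231.6, 322.1], 0.56, [390.2, 19.9])]
```

The bar is at about -33° and the tick at -32°, so they line up. The rim row matches home height and the bystanders haven't moved. Handing in.

```bash
python3 -c "
from rig import bot
print(bot.finish_job())"
```

```text
the job is handed in; nothing more can be done
None
```

The wing nut is on the spindle and turned fully home, released, with its bar within about 1° of the white ticks and the spool, board and battery not disturbed. The job is handed in, but no verdict came back. On the first attempt to turn it forward the fingers came off the bar and pressed on the nut with up to 62 N at the wrist, so I lifted, re-gripped deeper and finished the turn.

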